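Log a nested specimen tray and peel it off for inspection

TASK

Pick up the barcode reader, hold it still for a second pointing straight down about 7 cm above the label in the top tray, and stand it upright back on the middle of its rubber pad. Then peel the top tray, which sticks all round, off the loaded trays by its corner fin: raise that corner a few centimetres while the opposite corner still rests in place, then take the tray off without lifting or shifting the loaded trays or disturbing the other things on the bench. Finish while still holding the top tray level and still, centred about 15 cm above the light plate; do not put it down.

Things in the scene. Friction and masses are not known exactly. Their poses are not given: they have to be found in the camera images.
- reader: Handheld barcode reader standing upright on its reading face, 120 mm tall, 180 g. Origin: centre of its underside; z points up out of the handle top. Foot 54 (x) x 46 (y) mm up to height 42; above it the handle, 42 (x) x 30 (y) mm, to height 120. Grip the handle across y (30 mm) from above.
- reader_window (a point): Centre of the reader's underside, where it looks out along the reader's -z.
- pad: Flat black rubber pad 120 x 120 x 4 mm fixed on the bench, on which the reader stands (home). Origin: centre of its underside.
- stack: The loaded trays: two plastic trays clipped together as one, with steel bars inside, mostly towards the fin corner, about 0.9 kg, loose on the bench. Outer 160 (x) x 115 (y) mm at the flange, 46 mm tall. Origin: centre of underside. At the start the top tray is nested in its mouth, same axes, the top tray's origin 32 mm above this one; 4 mm clearance all round inside.
- tray: The top tray: thin formed plastic tray, about 140 g, flange 160 (x) x 115 (y) x 4 mm, the flange's underside 14 mm above the origin, resting on the loaded trays' flange. Origin: centre of the pan's underside; pan 134 x 89 mm outside, open on top, inner floor 3 mm above the origin.
- fin (a point): Grip point on the tray's corner fin, at tray frame (70, 50, 41) mm. The fin is an upright plate 10 mm thick, 30 mm long along the tray's diagonal (its length points from the tray's centre 35.7 deg from tray +x towards +y), its top 48 mm above the tray's origin and 30 mm above the flange. Grip it across its 10 mm, i.e. fingers closing at right angles to that diagonal.
- fin_corner (a point): The flange's corner under the fin, on its underside, tray frame (80, 57.5, 14) mm. Rubber nibs inside the loaded trays' mouth pinch the long sides of the pan at four places, each dragging with about 2 N and letting go once the pan there has risen about 8 mm. Peeled slowly from this corner they let go in turn; lifted flat they all pull at once (about 8 N) and the loaded trays tend to come up too.
- far_corner (a point): The flange corner diagonally across from the fin, on its underside, tray frame (-80, -57.5, 14) mm.
- label (a point): Centre of the white barcode label, 60 x 36 mm, flat on the top tray's inner floor, tray frame (-25, -10, 3) mm, facing up.
- light_plate: Light plate: white panel in an aluminium frame, 180 (x) x 130 (y) x 12 mm, fixed on the bench. Origin: centre of its underside.
- bar_block: Bystander: block of steel test bars 50 x 45 x 30 mm, origin at centre of underside.
- caliper: Bystander: steel caliper 150 mm long lying flat (10 mm high), its jaws reaching 50 mm to its -y side; origin at its beam's middle, underside.
- oil_bottle: Bystander: small bottle, 48 mm diameter, 100 mm tall, origin at centre of underside.
Mind the look-alikes: they are no part of the job. Leave any red or yellow look-alike of the reader alone. What is shaped like the light_plate but green is not meant.

How it is judged (in metres and radians):
On the way, in this order (a step that is already met when the one before it is completed fails the run):
1. the reader is held still over the label, looking down at it (horizontal distance between reader_window and label below 0.02 m and z of reader_window in the frame of tray between 0.038 and 0.108 m and angle between reader's own z axis and vertical below 0.17 rad and linear speed of reader below 0.02 m/s and angular speed of reader below 0.15 rad/s and contact force between reader and the fingers above 1 N), for 0.6 s.
2. the reader stands upright on its pad, let go (horizontal distance between reader and pad below 0.03 m and z of reader in the frame of pad below 0.008 m and angle between reader's own z axis and vertical below 0.1 rad and contact force between reader and the fingers below 0.05 N and linear speed of reader below 0.02 m/s), for 0.2 s.
3. the fin corner is raised 20 mm while the opposite corner still rests in place and the loaded trays stay flat (height (world z) of fin_corner above 0.066 m and height (world z) of far_corner below 0.054 m and angle between stack's own z axis and vertical below 0.03 rad and contact force between tray and the fingers above 1 N), for 0.1 s.
At the end, for the whole second after the job is handed in: only the gripper holds the top tray, still, level within 0.15 rad, centred within 40 mm over the light plate, its underside 100 to 220 mm above the bench; loaded trays within 20 mm of their start; reader released, upright, within 30 mm of its pad's middle (all of step 2 and horizontal distance between tray and light_plate below 0.04 m and z of tray in the frame of light_plate between 0.1 and 0.22 m and angle between tray's own z axis and vertical below 0.15 rad and linear speed of tray below 0.03 m/s and angular speed of tray below 0.2 rad/s and contact force between tray and the fingers above 1 N and contact force between tray and stack below 0.05 N and contact force between tray and light_plate below 0.05 N and contact force between tray and reader below 0.05 N and distance of stack from where it was at the start of the episode below 0.02 m and angle between stack's own z axis and vertical below 0.05 rad); the arm keeps its last pose, push and grip.
It fails at once if the loaded trays are lifted, tipped or dragged along (more than 20 mm or 0.08 rad) (distance of stack from where it was at the start of the episode above 0.02 m or angle between stack's own z axis and vertical above 0.08 rad).
It fails at once if the reader is dropped over (angle between reader's own z axis and vertical above 0.8 rad).
It fails at once if a bystander is moved more than 25 mm (distance of any of bar_block, caliper, oil_bottle from where it was at the start of the episode above 0.025 m).
It also fails if it takes over 72 s, if anything falls off the work surface, if the arm or the gripper's body presses on something with over 40 N, if the wrist force passes 120 N, or if a joint passes its speed limit or range.

ROBOT

A 6-joint arm with a two-finger parallel gripper is mounted at the origin on the work surface. World frame = base frame: x ahead of the robot, y to its left, z up, the work surface at z = 0. Lengths are in m, angles in degrees, forces in N, time in s.
With the tool pointing down it reaches from about 0.4 to 0.825 m from the base axis. Payload 7 kg.
Tool frame: the origin (TCP) lies midway between the tips of the shut fingers; the grasp point (between the pads) lies 19 mm behind it (hold_point_z is the distance from the TCP to the grasp point, in m); z points along the fingers, y is the line along which they close (so a half turn about z gives the same grasp; the last joint's range is limited). The gripper opens to 88 mm and grips with 3 to 60 N. Pads are 19 mm wide; open, the fingers measure 130 mm over their backs; the gripper's body (78 mm by 193 mm) begins 47 mm behind the grasp point.
Start: joints at [-51.159, 20.546, 0.682, 0, -70.136, -16.507], TCP at [0.256, -0.624, 0.227] pointing down, gripper open.
Joint ranges: [-176.03, 176.03], [-82.01, 121.73], [-58.28, 71.71], [-173.87, 95.51], [-174.79, -0.11], [-173.66, 173.66]. Speed limits (degrees/s): [136.94, 136.94, 172.46, 180, 180, 180].

INTERFACE

Orientations are given as [roll, pitch, yaw] about the fixed x, y, z axes, in that order (R = Rz(yaw) Ry(pitch) Rx(roll)).
In Python, from plant import get_state, capture, close_job, hold_point_z gives the robot as it stands.
- The arm moves only by the shell command python3 -m inch 'ROWS' [FORCE]. ROWS is text: rows parted by semicolons, each of 5 numbers parted by spaces: the shift along the tool's x, y, z normalised to -1 to 1, where 1 is 0.15 m, then the turn about the tool's z normalised to -1 to 1, where 1 is 360 degrees, then the opening, from 0 (shut) to 1 (fully open). In form: tx ty tz spin grip; .... A call has exactly 8 rows; each row shifts and turns the commanded pose from where the row before left it, along the tool's axes as they then stand; what a row does not reach is not made up. A row lasts 1/8 s, in which the tool goes at most 62.5 mm and 10.7 degrees, less where a joint would pass 70% of its speed; a pose out of reach is approached as far as the arm can. A call with a number of a shift or a turn outside -1 to 1 is refused whole. A call with a gripper value outside its range is refused whole. The fingers move at their own pace and stop on an object; FORCE is the grip in N (left out, the last holds). Time passes only in rows, so rows that do not move let the fingers close, or fill a call up. It gives the time, the measured TCP pose, the force, the opening and the grip force at its end, in the units of the state.
- get_state(): the state, without advancing time (a new reading comes with each control period).
- capture(name): name is "side" or "top"; returns a dict with "color" (400x640x3 uint8, blue, green, red), "mtx" (3x3 intrinsics, pixels), "R" (3x3) and "t" (3): a world point X has camera coordinates R X + t. Camera axes: x right, y down, z forward; pixel columns grow to the right and rows downward; lengths in m; the calibration is good to about 2 mm. A picture is of the moment at which its call begins. There is no depth.
- close_job(): hands the job in; it is judged then, once.
The state is a dict: "time_s": time; "joints": joint angles; "qd": joint speeds; "joint_torque": joint torques, N m; "tcp_pos": TCP position; "eef_rot": TCP orientation; "contact_force": force on the tool from outside, world axes, zero at the start; "moment": the same for the moment, N m; "gripper_width": finger opening in m; "gripper_force": force on a finger pad.
Only numpy, scipy, OpenCV 4.12 (cv2) and the standard library are available. Lean on these libraries where they do the work, as an engineer would, in place of code of your own. Each camera call takes 0.05 s, during which the arm holds its last target. There are 200 camera calls.

## Working session

There is one attempt and no reset: what is moved stays moved. The work goes in short steps, Python scripts to look and compute and a shell command to move; the robot and the scene stay as the last step left them, time stands still between calls to the robot, and variables do not carry over. Pictures are saved under pics/ and viewed, at most 13 in all, crops included, and the job is handed in when it is done.

```bash
mkdir -p pics; ls; python3 - <<'E'
from plant import *
import cv2
print(hold_point_z if not callable(hold_point_z) else hold_point_z())
print(get_state())
for n in("side","top"):
    c=capture(n); cv2.imwrite(f"pics/{n}0.png",c["color"]); print(n,c["mtx"],c["R"],c["t"])
    import pickle; pickle.dump(c,open(n+"0.pkl","wb"))
E
```

```text
pics
0.0188
{'time_s': 0.0, 'joints': array([-5.11593099e+01,  2.05886663e+01,  6.36139567e-01, -1.99793827e-02,
       -7.01372573e+01, -1.65065328e+01]), 'qd': array([ 0.01453725,  0.04848149,  0.07134802,  0.00303241, -0.06979072,
        0.00090968]), 'joint_torque': array([-1.58138726e-03, -5.82721639e+01,  2.93051165e+01,  6.99701965e+00,
        6.65083411e-03, -1.55496036e-04]), 'tcp_pos': array([ 0.25629627, -0.62393187,  0.22567237]), 'eef_rot': array([ 1.79908579e+02, -7.50401782e-03, -1.57672640e+02]), 'contact_force': array([-0.37571925,  0.58066383, -0.53605924]), 'moment': array([-0.00757977,  0.00124135, -0.0052112 ]), 'gripper_force': 0.0, 'gripper_width': 0.08787987735038177}
side [[434.83542424   0.         320.46246794]
 [  0.         434.83542424 192.62041502]
 [  0.           0.           1.        ]] [[-0.99926009 -0.03763666  0.00792134]
 [-0.03348338  0.74994257 -0.66065498]
 [ 0.0189243  -0.66043139 -0.75064789]] [0.46500492 0.0908381  1.34247579]
top [[371.51623721   0.         319.64980154]
 [  0.         371.51623721 202.28310812]
 [  0.           0.           1.        ]] [[ 0.01974094 -0.99960646 -0.01993019]
 [-0.99461278 -0.01760557 -0.1021541 ]
 [ 0.10176302  0.02183944 -0.99456891]] [-0.01511395  0.48087555  1.03896612]
```

View pics/top0.png

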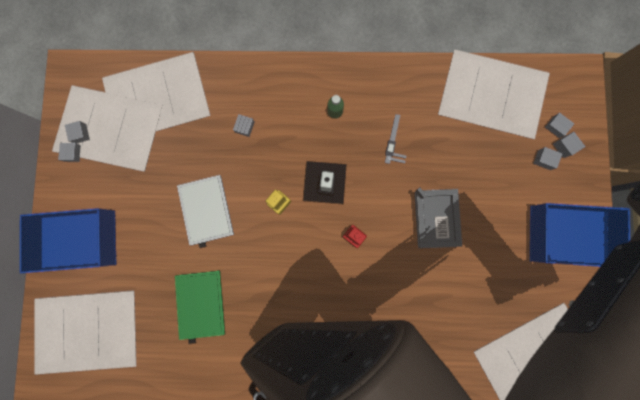

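View pics/side0.png

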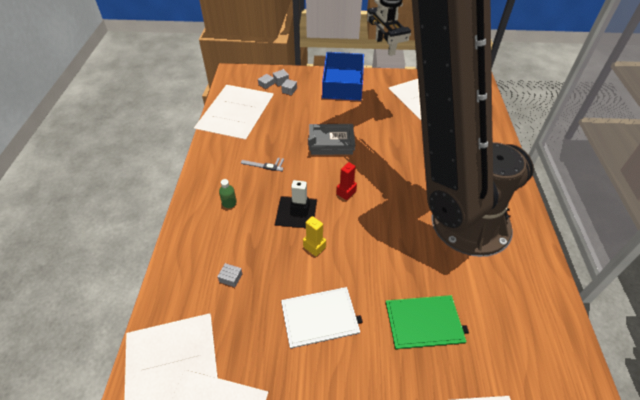

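The top view shows the black pad with a white-topped reader at (327,181), with a yellow look-alike at (278,201) and a red one at (354,236). It also shows the tray stack at (438,217), a white plate at (205,210) and a green plate at (200,305). In the side view the same things are the reader at (299,192), yellow at (314,237), red at (347,181), the tray at (331,138), the white plate at (320,317) and green at (426,322). The white/black reader on the pad and the white plate fit the description, and I'll confirm both in enlarged crops.

```bash
cat > mont.py <<'E'
import cv2,numpy as np
def crop(img,u,v,w,h,s):
    p=cv2.resize(img[v:v+h,u:u+w],None,fx=s,fy=s,interpolation=cv2.INTER_CUBIC)
    for k in range(0,w,10):
        cv2.line(p,(k*s,0),(k*s,5 ),(0,255,255),1); 
        if k%20==0: cv2.putText(p,str(u+k),(k*s,15),0,.35,(0,255,255),1)
    for k in range(0,h,10):
        cv2.line(p,(0,k*s),(5,k*s),(0,255,255),1); cv2.putText(p,str(v+k),(6,k*s+4),0,.35,(0,255,255),1)
    return p
E
python3 - <<'E'
import pickle,cv2,numpy as np
from mont import crop
t=pickle.load(open("top0.pkl","rb"))["color"]; s=pickle.load(open("side0.pkl","rb"))["color"]
a=crop(t,405,180,65,75,8); b=crop(s,300,115,65,50,8)
c=np.zeros((600,520+0,3),np.uint8)
A=np.hstack([crop(t,408,182,60,70,6), crop(s,300,118,62,43,6) if 0 else np.vstack([crop(s,300,115,66,46,6),np.zeros((420-276,396,3),np.uint8)])])
cv2.imwrite("pics/m1.png",A)
B=np.hstack([crop(t,298,155,54,54,7), crop(s,270,172,54,54,7)])
cv2.imwrite("pics/m2.png",B)
C=np.hstack([crop(t,172,170,64,80,6), np.vstack([crop(s,272,280,66*4//3,80,4),np.zeros((160,66*4//3*4,3),np.uint8)])])
cv2.imwrite("pics/m3.png",C)
E
```

```text
(no output)
```

View pics/m1.png

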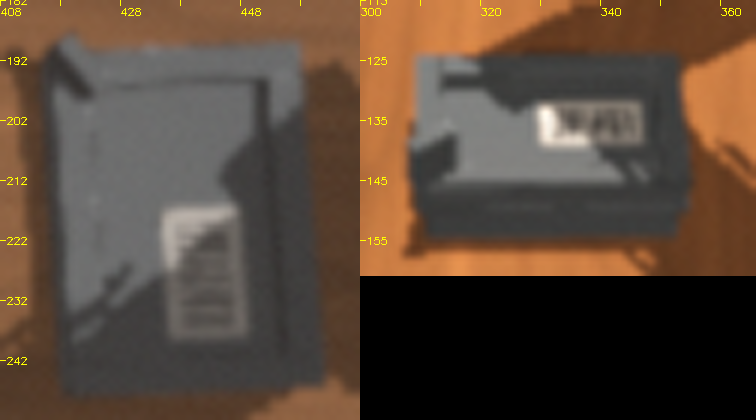

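View pics/m2.png

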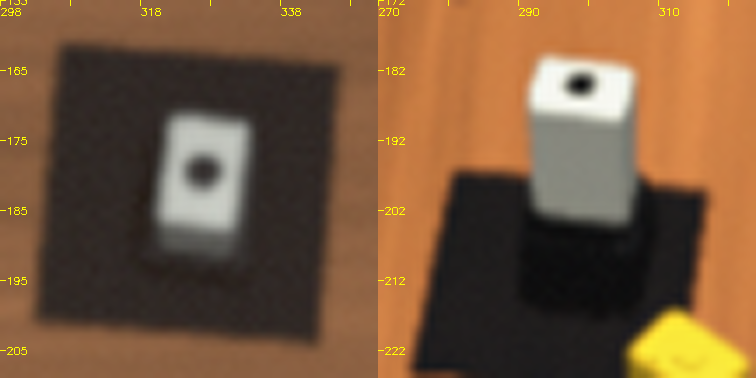

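View pics/m3.png

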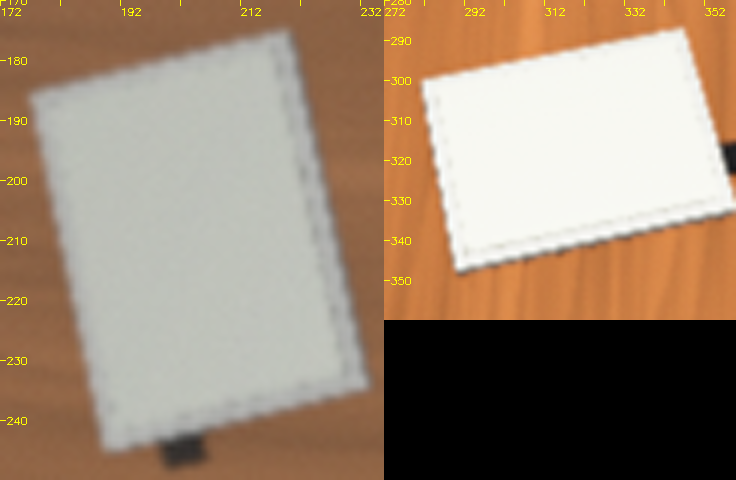

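Crops confirm the choice: the white-handled reader with a black foot stands on the black pad (top hole at about (327,179) top, (299,184) side), and the light plate is white with an aluminium frame. The tray's fin is at the top-left in the top view (~(419,193)), with the label centre at about (442,227) top and (338.5,135.7) side. I'll fit poses from both views.

```bash
cat > fit.py <<'E'
import pickle,numpy as np,cv2
from scipy.optimize import least_squares
cams={n:pickle.load(open(n+"0.pkl","rb")) for n in("top","side")}
def proj(n,X):
    c=cams[n]; return cv2.projectPoints(np.atleast_2d(X).astype(float),cv2.Rodrigues(c["R"])[0],c["t"],c["mtx"],None)[0][:,0]
def px(s,u0,v0,pts): return (np.array(pts,float)+.5)/s-.5+[u0,v0]
def world(p,m): 
    c,s=np.cos(p[3]),np.sin(p[3]); m=np.array(m,float)
    return m@np.array([[c,s,0],[-s,c,0],[0,0,1]])+p[:3]
def fit(obs,p0):   # obs: list (cam, model pts, pixels)
    f=lambda p:np.concatenate([(proj(n,world(p,m))-q).ravel() for n,m,q in obs])
    r=least_squares(f,p0); print(np.round(r.x[:3]*1000,1),"yaw",round(np.degrees(r.x[3]),2),"rms px",round(np.sqrt(np.mean(r.fun**2)),2)); return r.x
E
cat > run1.py <<'E'
from fit import *
def rect(a,b,z=0): return np.array([[a,b,z],[a,-b,z],[-a,-b,z],[-a,b,z]])/1
# order: +x+y, +x-y, -x-y, -x+y. top image: up=+x, left=+y
pt=lambda P,s,u,v:px(s,u,v,P)
print("tray flange-top frame (origin at flange top)")
F=rect(.08,.0575)
top=pt([(300,43),(324,383),(62,393)],6,408,182)
sd=pt([(330,183),(320,57),(55,55)],6,300,115)  # -x+y, -x-y, +x-y
tr=fit([("top",F[[1,2,3]],top),("side",F[[3,2,1]],sd)],[.5,-.3,.05,0])
lab=fit([("top",[[0,0,0]],pt([(205,273)],6,408,182)),("side",[[0,0,0]],pt([(231,124)],6,300,115))],[.5,-.3,.03,0])
print("label pred",world(tr,[[-.025,-.01,-.015]])*1000)
for n in cams: print(n,"fin ends top pred",proj(n,world(tr,[[.07+.0122*k,.05+.00875*k,.03] for k in(-1,1)])).round(1))
print("reader top"); R=rect(.021,.015)
rd=fit([("top",R,pt([(168,114),(250,122),(237,233),(155,222)],7,298,155)),("side",R[[2,3,0,1]],pt([(258,68),(248,121),(150,107),(160,57)],7,270,172))],[.6,0,.12,0])
hole=fit([("top",[[0,0,0]],pt([(203,171)],7,298,155)),("side",[[0,0,0]],pt([(202,84)],7,270,172))],[.6,0,.12,0])
print("pad"); Q=rect(.06,.06)
pd=fit([("top",Q,pt([(60,43),(341,66),(317,343),(37,318)],7,298,155)),("side",Q[[1,2,0]],pt([(78,171),(329,190),(35,371)],7,270,172))],[.6,0,0,0])
print("plate"); L=rect(.09,.065)
pl=fit([("top",L,pt([(32,93),(288,30),(368,385),(105,450)],6,172,170)),("side",L,pt([(74,272),(38,80),(302,28),(352,212)],4,272,280))],[.5,.3,.012,.2])
E
python3 run1.py
```

```text
tray flange-top frame (origin at flange top)
[ 441.8 -336.4   46.1] yaw 2.31 rms px 0.47
[ 416.2 -350.7   29.9] yaw 0.0 rms px 0.11
label pred [[ 417.21315985 -347.40431441   31.13776741]]
top fin ends top pred [[425.1 196. ]
 [418.2 187.3]]
side fin ends top pred [[314.4 135.4]
 [307.1 138.8]]
reader top
[531.8 -24.9 120.1] yaw -5.71 rms px 0.21
[532.3 -25.1 122.3] yaw 0.0 rms px 0.06
pad
[543.4 -18.9  -1.5] yaw -3.8 rms px 0.45
plate
[455.6 330.5   6.4] yaw 14.81 rms px 0.38
```

```bash
cat > go.py <<'E'
# go.py x y z [yaw]: (mm,deg) TCP target -> remaining spin units and shift units in the tool frame after the spin
import sys,numpy as np
from scipy.spatial.transform import Rotation as Ro
from plant import get_state
s=get_state(); a=list(map(float,sys.argv[1:]))
R=Ro.from_euler("xyz",s["eef_rot"],degrees=True); yaw=s["eef_rot"][2]
sp=0
if len(a)>3: sp=-((a[3]-yaw+180)%360-180)
R2=R*Ro.from_euler("z",sp,degrees=True)
print("spin units",round(sp/360,4),"shift units",(R2.inv().apply(np.array(a[:3])/1000-s["tcp_pos"])/.15).round(3),
 "| t",round(s["time_s"],2),"tcp",(s["tcp_pos"]*1000).round(1),"rot",s["eef_rot"].round(1),"F",s["contact_force"].round(1),"w",round(s["gripper_width"]*1000,1),"gf",round(s["gripper_force"],1),"j",s["joints"].round(0))
E
cat >> run1.py <<'E'
print("--- top only at text heights")
def ray(n,q,z):
    c=cams[n]; d=c["R"].T@np.linalg.inv(c["mtx"])@np.array([*q,1]); o=-c["R"].T@c["t"]; return (o+d*(z-o[2])/d[2])*1000
for nm,n2,q,z in [("reader","top",proj("top",rd[:3])[0],.124),("reader","side",proj("side",rd[:3])[0],.124),("pad","top",proj("top",pd[:3])[0],.004),("pad","side",proj("side",pd[:3])[0],.004),("tray","top",proj("top",tr[:3])[0],.05),("tray","side",proj("side",tr[:3])[0],.05),
 ("label","top",proj("top",lab[:3])[0],.035),("label","side",proj("side",lab[:3])[0],.035),("plate","top",proj("top",pl[:3])[0],.012),("plate","side",proj("side",pl[:3])[0],.012),("yellowtop","top",(275,200),.12),("yellow","side",(313,224),.12),("redtop","side",(347,170),.12)]: print(nm,n2,ray(n2,q,z).round(1))
E
python3 run1.py | sed -n '/---/,$p'; python3 go.py 532 -25 180 174.3
```

```text
--- top only at text heights
reader top [531.2 -24.9 124. ]
reader side [531.5 -21.4 124. ]
pad top [542.6 -18.9   4. ]
pad side [542.9 -14.5   4. ]
tray top [ 441.5 -335.3   50. ]
tray side [ 441.8 -332.    50. ]
label top [ 416.  -349.1   35. ]
label side [ 416.3 -344.8   35. ]
plate top [455.2 328.6  12. ]
plate side [455.6 333.2  12. ]
yellowtop top [475.2 108.5 120. ]
yellow side [482.1 119.9 120. ]
redtop side [389.1 -89.5 120. ]
spin units 0.0779 shift units [-1.432  4.156  0.309] | t 0.1 tcp [ 256.3 -624.   225.7] rot [ 179.9   -0.  -157.7] F [ 0.2 -0.5  0. ] w 87.8 gf 0.0 j [-51.  21.   1.  -0. -70. -17.]
```

```bash
python3 -m inch '0 0 0 .026 1; 0 0 0 .026 1; 0 0 0 .026 1; -.11 .3 0 0 1; -.11 .33 0 0 1; -.11 .33 0 0 1; -.11 .33 0 0 1; -.11 .33 0 0 1' 20; python3 -m inch '-.11 .33 .02 0 1; -.11 .33 .02 0 1; -.11 .33 .03 0 1; -.11 .33 .03 0 1; -.11 .33 0 0 1; -.11 .3 0 0 1; -.1 .3 0 0 1; 0 0 0 0 1'; python3 go.py 531.5 -23 180 174.3
```

```text
time_s: 1.1
tcp_pos: [0.3632, -0.3892, 0.2263]
eef_rot: [180.0, -0.0, 174.2]
contact_force: [0.4, 0.0, 0.3]
gripper_width: 0.0878
gripper_force: 0.0
time_s: 2.1
tcp_pos: [0.511, -0.064, 0.2111]
eef_rot: [-180.0, -0.0, 174.4]
contact_force: [0.1, -0.4, -1.1]
gripper_width: 0.088
gripper_force: 0.0
spin units 0.0004 shift units [-0.109  0.286  0.207] | t 2.1 tcp [511.  -64.  211.1] rot [-180.    -0.   174.4] F [ 0.1 -0.4 -1.1] w 88.0 gf 0.0 j [  15.    6.  -21.   -0.  -63. -110.]
```

```bash
python3 -m inch '-.055 .145 .05 0 1; -.055 .14 .08 0 1; 0 0 .12 0 1; 0 0 .15 0 1; 0 0 .15 0 1; 0 0 .15 0 1; 0 0 .1 0 1; 0 0 .06 0 1';  python3 go.py 531.5 -23 82 174.3; python3 - <<'E'
from plant import *
import cv2,pickle,numpy as np
from mont import crop
T=capture("top");S=capture("side")
cv2.imwrite("pics/m4.png",np.hstack([crop(T["color"],295,150,60,60,6),crop(S["color"],270,130,70,95,5)[:360]]))
E
```

```text
time_s: 3.1
tcp_pos: [0.5306, -0.0255, 0.0815]
eef_rot: [-180.0, -0.1, 174.2]
contact_force: [-0.5, -0.2, -0.3]
gripper_width: 0.0875
gripper_force: 0.0
spin units -0.0002 shift units [-0.004  0.017 -0.004] | t 3.1 tcp [530.6 -25.5  81.5] rot [-1.800e+02 -1.000e-01  1.742e+02] F [-0.5 -0.2 -0.3] w 87.5 gf 0.0 j [  18.   15.  -28.   -0.  -47. -114.]
```

View pics/m4.png

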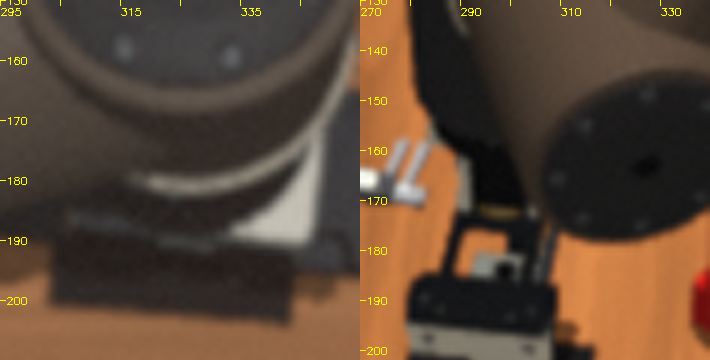

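The side crop shows the fingers around the handle (handle top at ~(298,183)), and the arm hides the rest. I'll close and lift.

```bash
python3 -m inch '0 0.014 0 0 .5; 0 0 0 0 .3; 0 0 0 0 .2; 0 0 0 0 .1; 0 0 0 0 .1; 0 0 0 0 .1; 0 0 0 0 .1; 0 0 0 0 .1' 25; python3 go.py 542 -18 82;  python3 -m inch '0 0 -.03 0 .1; 0 0 -.06 0 .1; 0 0 -.1 0 .1; 0 0 -.1 0 .1; 0 0 -.1 0 .1; 0 0 -.1 0 .1; 0 0 -.1 0 .1; 0 0 0 0 .1';python3 go.py 416.5 -346 184 182.3
```

```text
time_s: 4.2
tcp_pos: [0.5309, -0.0235, 0.0825]
eef_rot: [-180.0, -0.0, 174.2]
contact_force: [0.3, 0.1, -0.5]
gripper_width: 0.0297
gripper_force: 25.0
spin units 0.0 shift units [-0.07   0.044  0.003] | t 4.2 tcp [530.9 -23.5  82.5] rot [-180.    -0.   174.2] F [ 0.3  0.1 -0.5] w 29.7 gf 25.0 j [  19.   15.  -28.   -0.  -47. -114.]
time_s: 5.2
tcp_pos: [0.5318, -0.0233, 0.1725]
eef_rot: [180.0, 0.1, 174.3]
contact_force: [-0.2, 0.4, -2.6]
gripper_width: 0.0299
gripper_force: 25.0
spin units -0.0223 shift units [ 0.854 -2.119 -0.08 ] | t 5.2 tcp [531.8 -23.3 172.5] rot [1.800e+02 1.000e-01 1.743e+02] F [-0.2  0.4 -2.6] w 29.9 gf 25.0 j [  19.   10.  -22.    0.  -58. -114.]
```

```bash
python3 go.py 416.5 -346 184; python3 -m inch '0 0 -.08 0 .1; .03 -.1 0 0 .1; .05 -.2 0 0 .1; .08 -.25 0 0 .1; .08 -.25 0 0 .1; .08 -.25 0 0 .1; .08 -.25 0 0 .1; .08 -.25 0 0 .1';python3 go.py 416.5 -346 184
```

```text
spin units 0.0 shift units [ 0.55  -2.218 -0.08 ] | t 5.2 tcp [531.8 -23.3 172.5] rot [1.800e+02 1.000e-01 1.743e+02] F [-0.2  0.4 -2.6] w 29.9 gf 25.0 j [  19.   10.  -22.    0.  -58. -114.]
time_s: 6.2
tcp_pos: [0.4347, -0.2491, 0.1828]
eef_rot: [180.0, -0.0, 174.2]
contact_force: [-0.1, -0.5, -2.5]
gripper_width: 0.0298
gripper_force: 25.0
spin units 0.0 shift units [ 0.056 -0.655 -0.008] | t 6.2 tcp [ 434.7 -249.1  182.8] rot [180.   -0.  174.2] F [-0.1 -0.5 -2.5] w 29.8 gf 25.0 j [ -7.   6. -25.  -0. -59. -88.]
```

```bash
python3 -m inch '.02 -.2 0 0 .1; .02 -.2 0 0 .1; .01 -.15 0 0 .1; 0 -.08 0 0 .1; 0 -.02 0 0 .1; 0 0 0 0 .1; 0 0 0 0 .1; 0 0 0 0 .1';python3 go.py 416.5 -346 184; python3 - <<'E'
from plant import *
import cv2,pickle,numpy as np
from mont import crop
T=capture("top");S=capture("side")
cv2.imwrite("pics/m5.png",np.hstack([crop(T["color"],400,170,70,85,5),crop(S["color"],295,80,80,85,5)]))
E
```

```text
time_s: 7.2
tcp_pos: [0.4191, -0.3433, 0.1832]
eef_rot: [180.0, 0.0, 174.3]
contact_force: [-0.1, -0.2, -2.6]
gripper_width: 0.0299
gripper_force: 25.0
spin units 0.0 shift units [ 0.015 -0.019 -0.005] | t 7.2 tcp [ 419.1 -343.3  183.2] rot [180.    0.  174.3] F [-0.1 -0.2 -2.6] w 29.9 gf 25.0 j [-19.  10. -20.  -0. -60. -77.]
```

View pics/m5.png

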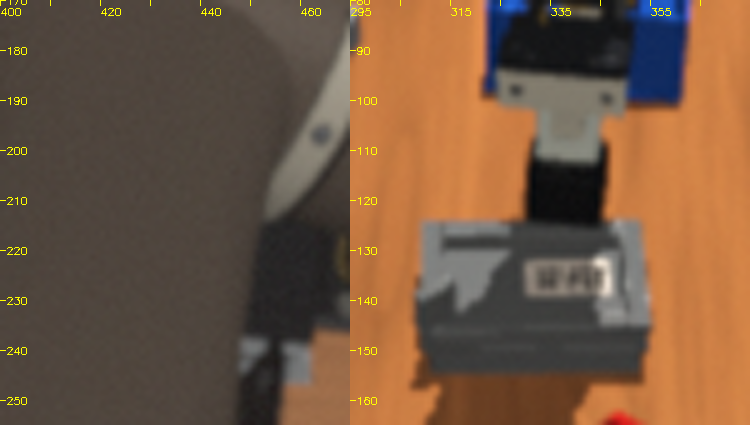

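The side crop shows the reader upright at column ~338, in line with the label (338.5,136), with its lower edge at row ~124. I'll nudge the last 3 mm, hold for a second, then head home.

```bash
python3 -m inch '.015 -.019 0 0 .1; 0 0 0 0 .1; 0 0 0 0 .1; 0 0 0 0 .1; 0 0 0 0 .1; 0 0 0 0 .1; 0 0 0 0 .1; 0 0 0 0 .1'; python3 -m inch '0 0 0 0 .1; 0 0 0 0 .1; 0 0 0 0 .1; -.03 .1 0 0 .1; -.05 .2 0 0 .1; -.08 .25 0 0 .1; -.08 .25 0 0 .1; -.08 .25 0 0 .1'; python3 go.py 542 -18 184
```

```text
time_s: 8.3
tcp_pos: [0.4164, -0.3465, 0.1831]
eef_rot: [-180.0, 0.0, 174.3]
contact_force: [0.3, 0.1, -1.5]
gripper_width: 0.0296
gripper_force: 25.0
time_s: 9.3
tcp_pos: [0.4804, -0.1927, 0.1832]
eef_rot: [180.0, 0.0, 174.3]
contact_force: [0.6, -0.7, -1.7]
gripper_width: 0.0296
gripper_force: 25.0
spin units 0.0 shift units [-0.292  1.2   -0.005] | t 9.3 tcp [ 480.4 -192.7  183.2] rot [180.    0.  174.3] F [ 0.6 -0.7 -1.7] w 29.6 gf 25.0 j [ -0.   8. -23.  -0. -60. -96.]
```

```bash
python3 -m inch '-.06 .25 0 0 .1; -.06 .25 0 0 .1; -.06 .25 0 0 .1; -.05 .2 0 0 .1; -.04 .15 0 0 .1; -.02 .1 0 0 .1; 0 0 0 0 .1; 0 0 0 0 .1'; python3 go.py 542 -18 83; python3 -m inch '0 0 .08 0 .1; 0 0 .12 0 .1; 0 0 .12 0 .1; 0 0 .12 0 .1; 0 0 .1 0 .1; 0 0 .04 0 .1; 0 0 .02 0 .1; 0 0 0 0 .1'; python3 go.py 542 -18 83
```

```text
time_s: 10.3
tcp_pos: [0.5409, -0.0203, 0.183]
eef_rot: [-180.0, -0.0, 174.2]
contact_force: [0.0, 0.6, -1.8]
gripper_width: 0.0299
gripper_force: 25.0
spin units 0.0 shift units [-0.006  0.016  0.666] | t 10.3 tcp [540.9 -20.3 183. ] rot [-180.    -0.   174.2] F [ 0.   0.6 -1.8] w 29.9 gf 25.0 j [  19.   10.  -20.   -0.  -60. -114.]
time_s: 11.3
tcp_pos: [0.5414, -0.0198, 0.0933]
eef_rot: [180.0, 0.0, 174.3]
contact_force: [0.2, 0.2, -1.2]
gripper_width: 0.03
gripper_force: 25.0
spin units 0.0 shift units [-0.003  0.012  0.069] | t 11.3 tcp [541.4 -19.8  93.3] rot [180.    0.  174.3] F [ 0.2  0.2 -1.2] w 30.0 gf 25.0 j [  19.   15.  -26.    0.  -48. -114.]
```

```bash
python3 -m inch '0 .01 .03 0 .1; 0 0 .015 0 .1; 0 0 .01 0 .1; 0 0 .007 0 .1; 0 0 .004 0 .1; 0 0 .003 0 .1; 0 0 0 0 .1; 0 0 0 0 .1'; python3 go.py 542 -18 83
```

```text
time_s: 12.3
tcp_pos: [0.5414, -0.0183, 0.0828]
eef_rot: [180.0, 0.0, 174.3]
contact_force: [-0.3, 0.5, -1.4]
gripper_width: 0.0298
gripper_force: 25.0
spin units 0.0 shift units [-0.004  0.003 -0.002] | t 12.3 tcp [541.4 -18.3  82.8] rot [180.    0.  174.3] F [-0.3  0.5 -1.4] w 29.8 gf 25.0 j [  19.   16.  -27.    0.  -47. -115.]
```

```bash
python3 -m inch '0 0 .006 0 .1; 0 0 .004 0 .1; 0 0 0 0 .1; 0 0 0 0 .1; 0 0 0 0 .1; 0 0 0 0 .1; 0 0 0 0 .1; 0 0 0 0 .1'; python3 -m inch '0 0 0 0 .36; 0 0 0 0 .45; 0 0 0 0 .6; 0 0 0 0 .9; 0 0 0 0 1; 0 0 0 0 1; 0 0 -.05 0 1; 0 0 -.1 0 1'; python3 go.py 497 -282 140 218
```

```text
time_s: 13.3
tcp_pos: [0.5415, -0.0183, 0.0824]
eef_rot: [-180.0, 0.0, 174.3]
contact_force: [-3.8, 2.0, 9.7]
gripper_width: 0.0298
gripper_force: 25.0
time_s: 14.3
tcp_pos: [0.5411, -0.0184, 0.1042]
eef_rot: [-180.0, -0.1, 174.3]
contact_force: [0.1, 0.1, 0.1]
gripper_width: 0.0867
gripper_force: 0.0
spin units -0.1215 shift units [ 1.313 -1.204 -0.238] | t 14.3 tcp [541.1 -18.4 104.2] rot [-1.800e+02 -1.000e-01  1.743e+02] F [0.1 0.1 0.1] w 86.7 gf 0.0 j [  19.   15.  -25.    0.  -50. -115.]
```

```bash
python3 -m inch '0 0 -.15 0 1; 0 0 -.2 0 1; 0 0 -.15 0 1; 0 0 0 -.024 1; 0 0 0 -.024 1; 0 0 0 -.024 1; 0 0 0 -.024 1; 0 0 0 -.0255 1'; python3 go.py 509.6 -281 190 218
```

```text
time_s: 15.3
tcp_pos: [0.5415, -0.0183, 0.1801]
eef_rot: [-180.0, 0.1, -141.7]
contact_force: [-0.7, -0.1, 0.1]
gripper_width: 0.0874
gripper_force: 0.0
spin units 0.0008 shift units [ 1.246 -1.249 -0.067] | t 15.3 tcp [541.5 -18.3 180.1] rot [-1.800e+02  1.000e-01 -1.417e+02] F [-0.7 -0.1  0.1] w 87.4 gf 0.0 j [ 19.  10. -20.   0. -60. -71.]
```

```bash
python3 -m inch '.1 -.1 -.03 0 1; .2 -.2 -.03 0 1; .2 -.2 0 0 1; .2 -.2 0 0 1; .2 -.2 0 0 1; .2 -.2 0 0 1; .1 -.1 0 0 1; .04 -.04 0 0 1'; python3 go.py 509.6 -281 190 218;  python3 - <<'E'
from plant import *
import cv2,pickle,numpy as np
from mont import crop
T=capture("top");S=capture("side")
for n,c in(("top",T),("side",S)): pickle.dump(c,open(n+"1.pkl","wb"))
cv2.imwrite("pics/m6.png",np.hstack([np.vstack([crop(S["color"],300,100,66,58,8)]),np.vstack([crop(S["color"],272,172,50,48,5),np.zeros((464-240,250,3),np.uint8)])]))
E
```

```text
time_s: 16.3
tcp_pos: [0.5091, -0.2806, 0.1887]
eef_rot: [-180.0, 0.0, -142.1]
contact_force: [-0.4, 0.4, -0.1]
gripper_width: 0.0872
gripper_force: 0.0
spin units -0.0003 shift units [-0.001 -0.004 -0.008] | t 16.3 tcp [ 509.1 -280.6  188.7] rot [-180.     0.  -142.1] F [-0.4  0.4 -0.1] w 87.2 gf 0.0 j [-10.  13. -15.   0. -62. -43.]
```

View pics/m6.png

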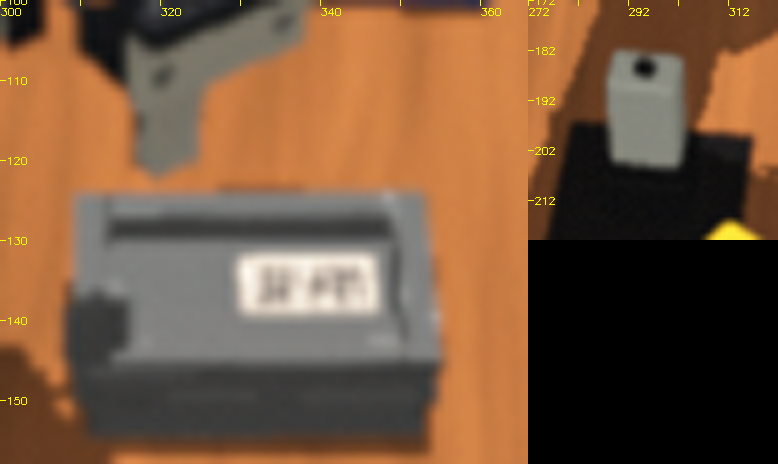

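The side crop shows the reader upright on its pad (hole ~(295,185)). The fin's dark faces span columns ~308-316 and rows ~135-144, with the finger above at column ~319.

```bash
python3 - <<'E'
from fit import *
F=np.array([[.08,.0575,0],[.08,-.0575,0],[-.08,-.0575,0],[-.08,.0575,0]])
sd=px(8,300,100,[(440,360),(426,192),(75,192)]); top=px(6,408,182,[(300,43),(324,383),(62,393)])
p=fit([("side",F[[3,2,1]],sd),("top",F[[1,2,3]],top)],[.44,-.33,.05,0])
u=np.array([.812,.584,0]);v=np.array([-.584,.812,0])
for q in (p,[.4417,-.3337,.05,.04]):
  c=np.array([.07,.05,.03]); P=proj("side",world(q,[c+a*.015*u+b*.005*v for a,b in((1,1),(-1,1),(1,-1),(-1,-1))]))
  print("crop px +d/-d on +v side, then -v:",((P-[300,100])*8+3.5).round(0).tolist(), "fin",world(q,[[.07,.05,.023]])*1000)
# finger tip cross-check: project TCP
print("tcp px",proj("side",[[.5091,-.2806,.1887]]))
E
```

```text
[ 441.7 -335.7   48.5] yaw 2.36 rms px 0.48
crop px +d/-d on +v side, then -v: [[68.0, 318.0], [125.0, 290.0], [54.0, 305.0], [112.0, 278.0]] fin [[ 509.59969947 -282.85803061   71.47076352]]
crop px +d/-d on +v side, then -v: [[67.0, 318.0], [125.0, 291.0], [54.0, 305.0], [111.0, 278.0]] fin [[ 509.64454076 -280.94074127   73.        ]]
tcp px [[310.59837521 111.2136885 ]]
```

```bash
python3 go.py 509.6 -282 57; python3 -m inch '0 -.004 .1 0 1; 0 0 .16 0 1; 0 0 .18 0 .8; 0 0 .18 0 .6; 0 0 .14 0 .5; 0 0 .08 0 .5; 0 0 .02 0 .5; 0 0 0 0 .5'; python3 go.py 509.6 -282 56.5
```

```text
spin units 0.0 shift units [ 0.007 -0.012  0.876] | t 16.4 tcp [ 509.2 -279.9  188.4] rot [-180.     0.  -142.1] F [ 0.4 -0.3 -0.3] w 87.6 gf 0.0 j [-10.  13. -15.   0. -62. -43.]
time_s: 17.4
tcp_pos: [0.51, -0.2798, 0.059]
eef_rot: [-180.0, 0.0, -142.0]
contact_force: [0.2, -0.3, -0.6]
gripper_width: 0.0443
gripper_force: 0.0
spin units 0.0 shift units [ 0.011 -0.01   0.017] | t 17.4 tcp [ 510.  -279.8   59. ] rot [-180.    0. -142.] F [ 0.2 -0.3 -0.6] w 44.3 gf 0.0 j [ -9.  21. -23.   0. -46. -42.]
```

```bash
python3 -m inch '.008 -.008 .012 0 .4; 0 0 0 0 .35; 0 0 0 0 .3; 0 0 0 0 .27; 0 0 0 0 .24; 0 0 0 0 .21; 0 0 0 0 .19; 0 0 0 0 .17' 5; python3 -m inch '0 0 0 0 .16; 0 0 0 0 .15; 0 0 0 0 .14; 0 0 0 0 .13; 0 0 0 0 .12; 0 0 0 0 .11; 0 0 0 0 .1; 0 0 0 0 .09' 5;python3 go.py 509.6 -282 56.5
```

```text
time_s: 18.4
tcp_pos: [0.5094, -0.2815, 0.0569]
eef_rot: [180.0, -0.0, -142.0]
contact_force: [-0.4, -0.2, 1.0]
gripper_width: 0.0154
gripper_force: 0.0
time_s: 19.4
tcp_pos: [0.5097, -0.2816, 0.057]
eef_rot: [-180.0, 0.0, -142.0]
contact_force: [3.4, -0.7, -1.5]
gripper_width: 0.01
gripper_force: 5.0
spin units 0.0 shift units [ 0.002 -0.002  0.003] | t 19.4 tcp [ 509.7 -281.6   57. ] rot [-180.    0. -142.] F [ 3.4 -0.7 -1.5] w 10.0 gf 5.0 j [-10.  21. -23.   0. -46. -42.]
```

```bash
python3 -m inch '0 -.004 0 0 0; 0 0 0 0 0; .002 0 -.014 0 0; .002 0 -.014 0 0; .002 0 -.014 0 0; .002 0 -.014 0 0; .002 0 -.014 0 0; 0 0 0 0 0' 12; python3 go.py 509.6 -282 56.5; python3 -m inch '.003 0 -.014 0 0; .003 0 -.014 0 0; .003 0 -.014 0 0; .003 0 -.014 0 0; .003 0 -.014 0 0; .003 0 -.014 0 0; 0 0 0 0 0; 0 0 0 0 0'; python3 go.py 509.6 -282 56.5
python3 - <<'E'
from plant import *
import cv2,pickle,numpy as np
from mont import crop
S=capture("side")
cv2.imwrite("pics/m7.png",crop(S["color"],295,90,80,75,8))
E
```

```text
time_s: 20.4
tcp_pos: [0.5083, -0.2831, 0.0675]
eef_rot: [180.0, -0.0, -142.0]
contact_force: [0.2, -0.9, -6.4]
gripper_width: 0.0101
gripper_force: 12.0
spin units 0.0 shift units [-0.012  0.     0.073] | t 20.4 tcp [ 508.3 -283.1   67.5] rot [ 180.   -0. -142.] F [ 0.2 -0.9 -6.4] w 10.1 gf 12.0 j [-10.  21. -23.   0. -47. -42.]
time_s: 21.4
tcp_pos: [0.5064, -0.2846, 0.08]
eef_rot: [-180.0, 0.0, -142.0]
contact_force: [0.1, -0.4, -1.5]
gripper_width: 0.0099
gripper_force: 12.0
spin units 0.0 shift units [-0.027  0.001  0.157] | t 21.4 tcp [ 506.4 -284.6   80. ] rot [-180.    0. -142.] F [ 0.1 -0.4 -1.5] w 9.9 gf 12.0 j [-10.  20. -22.  -0. -48. -42.]
```

View pics/m7.png

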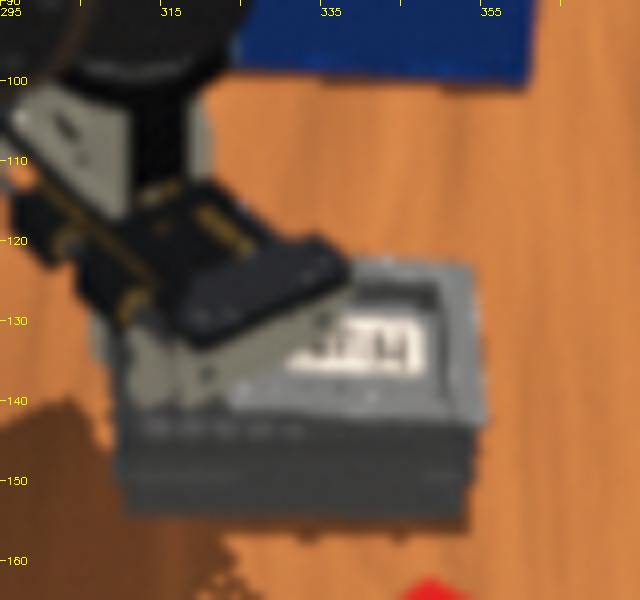

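The peel is working: the flange edge rises to the left (~row 138 against 143 at the right) while the loaded trays' bottom edge stays flat. Force went from 6.4 to 1.5 N. I'll continue until the last nib lets go, then ease the tray back towards level before gripping hard.

```bash
python3 -m inch '0 0 0 0 0; .005 0 -.02 0 0; .005 0 -.02 0 0; .006 0 -.02 0 0; .006 0 -.02 0 0; .006 0 -.02 0 0; .006 0 -.02 0 0; .006 0 -.02 0 0'; python3 go.py 509.6 -282 56.5; python3 -m inch '0 0 0 0 0; 0 0 0 0 0; -.006 0 .02 0 0; -.006 0 .02 0 0; -.006 0 .02 0 0; -.006 0 .02 0 0; -.006 0 .02 0 0; -.006 0 .02 0 0';python3 go.py 509.6 -282 56.5
```

```text
time_s: 22.45
tcp_pos: [0.5017, -0.2884, 0.1012]
eef_rot: [-180.0, 0.0, -142.0]
contact_force: [0.1, -0.1, -0.5]
gripper_width: 0.0096
gripper_force: 12.0
spin units 0.0 shift units [-0.068  0.001  0.298] | t 22.45 tcp [ 501.7 -288.4  101.2] rot [-180.    0. -142.] F [ 0.1 -0.1 -0.5] w 9.6 gf 12.0 j [-11.  18. -21.  -0. -51. -41.]
time_s: 23.45
tcp_pos: [0.5061, -0.285, 0.0828]
eef_rot: [180.0, -0.0, -142.0]
contact_force: [0.5, -0.1, -1.7]
gripper_width: 0.0101
gripper_force: 12.0
spin units 0.0 shift units [-0.031  0.001  0.175] | t 23.45 tcp [ 506.1 -285.    82.8] rot [ 180.   -0. -142.] F [ 0.5 -0.1 -1.7] w 10.1 gf 12.0 j [-10.  19. -22.   0. -49. -42.]
```

```bash
python3 -m inch '-.005 0 .02 0 0; -.005 0 .02 0 0; -.004 0 .02 0 0; -.004 0 .02 0 0; -.004 0 .02 0 0; -.004 0 .02 0 0; -.003 0 .02 0 0; 0 0 .006 0 0'; python3 go.py 509.6 -282 59; python3 -m inch '0 0 .004 0 0; 0 0 0 0 0; 0 0 0 0 0; 0 0 0 0 0; 0 0 0 0 0; 0 0 0 0 0; 0 0 0 0 0; 0 0 0 0 0' 60;python3 go.py 509.6 -282 59
```

```text
time_s: 24.45
tcp_pos: [0.5105, -0.2824, 0.0616]
eef_rot: [-179.9, 0.1, -142.0]
contact_force: [3.0, 1.0, 5.3]
gripper_width: 0.0098
gripper_force: 12.0
spin units 0.0 shift units [0.003 0.006 0.017] | t 24.45 tcp [ 510.5 -282.4   61.6] rot [-1.799e+02  1.000e-01 -1.420e+02] F [3.  1.  5.3] w 9.8 gf 12.0 j [-10.  21. -23.   0. -46. -42.]
time_s: 25.45
tcp_pos: [0.5104, -0.2826, 0.0614]
eef_rot: [-179.9, 0.1, -142.0]
contact_force: [2.2, 1.6, 7.0]
gripper_width: 0.0096
gripper_force: 60.0
spin units 0.0 shift units [0.002 0.006 0.016] | t 25.45 tcp [ 510.4 -282.6   61.4] rot [-1.799e+02  1.000e-01 -1.420e+02] F [2.2 1.6 7. ] w 9.6 gf 60.0 j [-10.  21. -23.   0. -46. -42.]
```

```bash
python3 -m inch '0 0 -.01 0 0; 0 0 -.01 0 0; 0 0 -.01 0 0; 0 0 -.01 0 0; 0 0 -.01 0 0; 0 0 0 0 0; 0 0 0 0 0; 0 0 0 0 0'; python3 go.py 509.6 -282 59; python3 - <<'E'
from plant import *
print(get_state()["moment"])
import cv2,numpy as np
from mont import crop
S=capture("side"); cv2.imwrite("pics/m8.png",crop(S["color"],295,90,80,75,8))
E
```

```text
time_s: 26.45
tcp_pos: [0.5094, -0.2823, 0.068]
eef_rot: [180.0, -0.0, -142.0]
contact_force: [0.0, 1.0, -1.6]
gripper_width: 0.0098
gripper_force: 60.0
spin units 0.0 shift units [-0.002  0.001  0.06 ] | t 26.45 tcp [ 509.4 -282.3   68. ] rot [ 180.   -0. -142.] F [ 0.   1.  -1.6] w 9.8 gf 60.0 j [-10.  21. -22.  -0. -47. -42.]
[ 0.06771006 -0.00366923  0.00070722]
```

```bash
python3 -m inch '0 0 -.015 0 0; 0 0 -.02 0 0; 0 0 -.03 0 0; 0 0 -.04 0 0; 0 0 -.05 0 0; 0 0 -.06 0 0; 0 0 -.06 0 0; 0 0 -.06 0 0'; python3 -m inch '0 0 -.07 0 0; 0 0 -.07 0 0; 0 0 -.07 0 0; 0 0 -.07 0 0; 0 0 -.05 0 0; 0 0 -.03 0 0; 0 0 0 0 0; 0 0 0 0 0'; python3 go.py 509.6 -282 165; python3 - <<'E'
from plant import *
import cv2,pickle,numpy as np
from mont import crop
S=capture("side"); pickle.dump(S,open("side2.pkl","wb")); cv2.imwrite("pics/m9.png",crop(S["color"],290,60,90,100,6)); print(get_state()["moment"])
E
```

```text
time_s: 27.5
tcp_pos: [0.5095, -0.2823, 0.119]
eef_rot: [-180.0, 0.0, -142.0]
contact_force: [-0.5, -1.0, -1.4]
gripper_width: 0.0094
gripper_force: 60.0
time_s: 28.5
tcp_pos: [0.5092, -0.2822, 0.1719]
eef_rot: [180.0, -0.0, -142.0]
contact_force: [-0.4, -0.3, -1.4]
gripper_width: 0.0096
gripper_force: 60.0
spin units 0.0 shift units [-0.003 -0.001  0.046] | t 28.5 tcp [ 509.2 -282.2  171.9] rot [ 180.   -0. -142.] F [-0.4 -0.3 -1.4] w 9.6 gf 60.0 j [-10.  14. -16.  -0. -60. -42.]
[ 0.03911966 -0.08302918 -0.01826443]
```

View pics/m9.png

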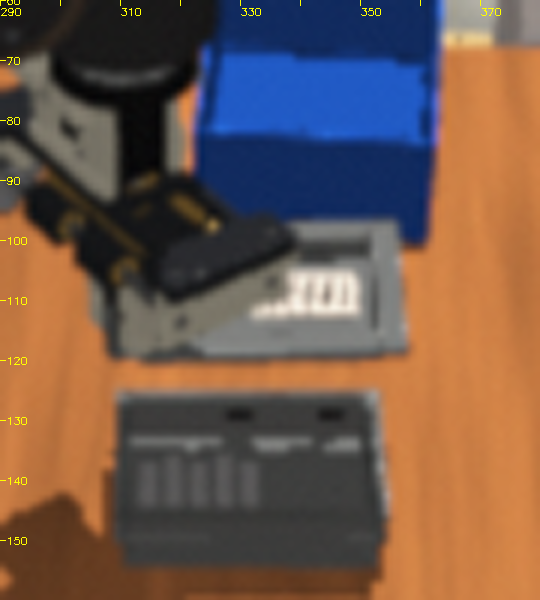

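The tray is off and clear, near edge almost level (crop rows 358→350), and the loaded trays are where they were (flange corner still at column ~309.5). I'll estimate the tilt, then carry it to the plate.

```bash
python3 - <<'E'
from fit import *
from scipy.spatial.transform import Rotation as Ro
q=px(6,290,60,[(408,352),(398,221),(113,358)])
M=np.array([[-.08,.0575,.018],[-.08,-.0575,.018],[.08,.0575,.018]])
Rz=Ro.from_euler("z",2.36,degrees=True); ax=Rz.apply([-.584,.812,0])
g=np.array([.5092,-.2822,.1719+.019])
def X(p): # p: tilt about finger axis, slip along z & x
    R=Ro.from_rotvec(ax*p[0])*Rz
    return R.apply(M-[.07,.05,.041])+g+[0,0,p[1]]
r=least_squares(lambda p:(proj("side",X(p))-q).ravel(),[0,0]); print(r.x,r.fun.round(1))
E
python3 go.py 523.4 384 200; python3 -m inch '0 0 -.06 0 0; 0 0 -.08 0 0; 0 0 -.05 0 0; -.03 .03 0 0 0; -.06 .06 0 0 0; -.09 .09 0 0 0; -.12 .12 0 0 0; -.13 .13 0 0 0'; python3 go.py 523.4 384 200
```

```text
[ 0.04299177 -0.00785973] [-0.5  0.  -0.8 -0.3 -0.6  0.2]
spin units 0.0 shift units [-2.808  3.442 -0.187] | t 28.55 tcp [ 509.2 -282.2  171.8] rot [ 180.   -0. -142.] F [ 0.6  0.5 -1.6] w 9.8 gf 60.0 j [-10.  14. -16.  -0. -60. -42.]
time_s: 29.55
tcp_pos: [0.5205, -0.19, 0.2005]
eef_rot: [180.0, -0.0, -142.0]
contact_force: [0.3, 0.3, -1.4]
gripper_width: 0.0098
gripper_force: 60.0
spin units 0.0 shift units [-2.372  3.003  0.004] | t 29.55 tcp [ 520.5 -190.   200.5] rot [ 180.   -0. -142.] F [ 0.3  0.3 -1.4] w 9.8 gf 60.0 j [  0.  10. -17.  -0. -63. -52.]
```

```bash
python3 -m inch '-.13 .16 0 0 0; -.13 .17 0 0 0; -.13 .17 0 0 0; -.13 .17 0 0 0; -.13 .17 0 0 0; -.13 .17 0 0 0; -.13 .17 0 0 0; -.13 .17 0 0 0'; python3 -m inch '-.13 .17 0 0 0; -.13 .17 0 0 0; -.13 .17 0 0 0; -.13 .17 0 0 0; -.13 .17 0 0 0; -.13 .17 0 0 0; -.1 .13 0 0 0; -.08 .1 0 0 0'; python3 go.py 523.4 384 195
```

```text
time_s: 30.55
tcp_pos: [0.5182, 0.0659, 0.2007]
eef_rot: [180.0, 0.0, -142.0]
contact_force: [0.7, 0.2, -0.7]
gripper_width: 0.0098
gripper_force: 60.0
time_s: 31.55
tcp_pos: [0.5163, 0.3018, 0.2006]
eef_rot: [-180.0, -0.0, -142.0]
contact_force: [0.5, 0.6, -1.5]
gripper_width: 0.0096
gripper_force: 60.0
spin units 0.0 shift units [-0.375  0.403  0.037] | t 31.55 tcp [516.3 301.8 200.6] rot [-180.   -0. -142.] F [ 0.5  0.6 -1.5] w 9.6 gf 60.0 j [  49.   14.  -12.   -0.  -64. -101.]
```

```bash
python3 -m inch '-.08 .09 .01 0 0; -.08 .08 .01 0 0; -.07 .08 .01 0 0; -.05 .06 0 0 0; -.04 .04 0 0 0; -.02 .02 0 0 0; -.01 .01 0 0 0; 0 0 0 0 0'; python3 -m inch '0 0 0 0 0; 0 0 0 0 0; 0 0 0 0 0; 0 0 0 0 0; 0 0 0 0 0; 0 0 0 0 0; 0 0 0 0 0; 0 0 0 0 0'; python3 go.py 523.4 384 195; python3 - <<'E'
from plant import *
import cv2
S=capture("side"); cv2.imwrite("pics/side_end.png",S["color"])
print(get_state()["moment"])
E
```

```text
time_s: 32.55
tcp_pos: [0.5232, 0.3773, 0.1963]
eef_rot: [180.0, -0.0, -142.0]
contact_force: [0.8, 0.1, -1.5]
gripper_width: 0.01
gripper_force: 60.0
time_s: 33.55
tcp_pos: [0.5232, 0.3775, 0.1962]
eef_rot: [-180.0, -0.0, -142.0]
contact_force: [-0.6, 0.4, -1.3]
gripper_width: 0.0095
gripper_force: 60.0
spin units 0.0 shift units [-0.028  0.033  0.008] | t 33.55 tcp [523.2 377.5 196.2] rot [-180.   -0. -142.] F [-0.6  0.4 -1.3] w 9.5 gf 60.0 j [  53.   19.   -6.    0.  -65. -105.]
[ 0.11937688 -0.05320552 -0.0391051 ]
```

View pics/side_end.png

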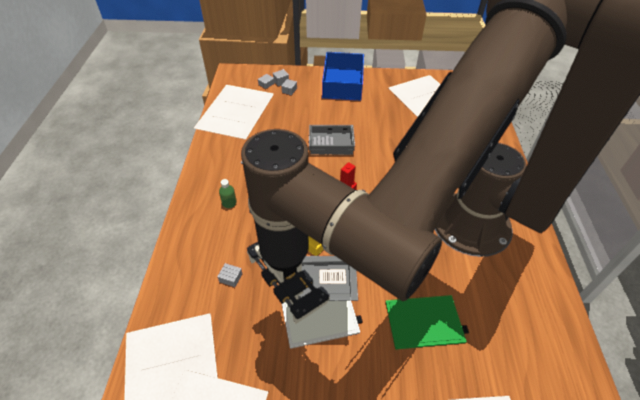

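The picture shows the tray (label at (332,276)) held level above the white plate, with the stack (331,139), bottle (228,192) and bar block (230,275) unmoved. One last nudge, settle, and hand in.

```bash
python3 -m inch '-.014 .016 0 0 0; -.014 .016 0 0 0; 0 0 0 0 0; 0 0 0 0 0; 0 0 0 0 0; 0 0 0 0 0; 0 0 0 0 0; 0 0 0 0 0'; python3 -c "
from plant import *
print(close_job())"
```

```text
time_s: 34.6
tcp_pos: [0.5236, 0.3838, 0.1963]
eef_rot: [-180.0, 0.0, -142.0]
contact_force: [-0.2, -0.1, -1.4]
gripper_width: 0.0093
gripper_force: 60.0
the job is handed in; nothing more can be done
None
```

I handed the job in at 34.6 s without getting a verdict back: the reader was held over the label and is standing on its pad again, and the top tray is peeled off and held still and near level (about 0.04 rad) roughly 15 cm above the light plate, with the loaded trays not visibly moved.

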